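# Take the dust cassette out of the sleeve sander

## Task

The sander's dust cassette is due for emptying: first slide the abrasive sleeve up off the sander's spindle, stand it upright in the empty wooden tray and let go of it. Then pinch the cassette's two side catches together, lift the cassette up out of the sander and finish while still holding it by the pinched catches, level and a good hand's breadth above the sander's deck. Leave the other things on the bench where they are.

Things in the scene. Friction and masses are not known exactly. Their poses are not given: they have to be found in the camera images.
- sander: low grey bench sander with a metal deck, fixed: 180 mm along its x, 260 mm along its y, deck top 60 mm above the bench. Origin under its centre, z up; its -x side (switch) roughly faces the robot. Upright steel spindle at its y = -40 mm, cassette well at its y = +40 mm. Apart from the lock ring in a corner the deck is flat and clear on the +x and -x sides of sleeve and cassette.
- spindle_tip (a point): top of the spindle (19 mm diameter, with a 26 mm collar 11 mm high at its foot), 138 mm above the bench, 78 mm above the deck
- seat (a point): centre of the cassette well's floor, 30 mm above the bench (30 mm below the deck); the seated cassette's origin is here
- sleeve: spirally wound brown abrasive tube, 56 mm outside, 23 mm inside diameter, 60 mm tall, 80 to 170 g; origin at the centre of its lower end, z along its bore. It sits loosely on the spindle's collar, lower end 71 mm above the bench; lift it over 67 mm to clear the tip. It overhangs the cassette's tongue. The cassette is 14 mm away on its sander +y side, so grip it across the sander's x, near the top.
- tray: empty square wooden tray 150 x 150 mm with a low rim 18 mm high, walls 6 mm, floor 6 mm thick; fixed. Origin at the centre of its underside, z up. The carved panel is as large, but filled in with a round relief and has a gouge on it.
- cassette: grey plastic dust cassette, 40 (x) x 76 (y) x 68 mm tall, 170 to 340 g, a thin tongue reaching 26 mm further to its -y, 34 to 38 mm up, under the sleeve. Origin under its centre, z up; axes parallel to the sander's at the start. Its lower 30 mm sit in the well with 1.5 mm play. A black ribbed catch on its -x side and one on its +x side lock it down until both are pressed in.
- pinch (a point): on the cassette, midway between its two catch pads, 58 mm above its underside (88 mm above the bench when seated). The pads are 24 mm wide (along y), reach from 44 to 70 mm above the underside (14 to 40 mm above the deck), and measure 54 mm over their outer faces when free, 42 mm when both are pressed home
- catch_front (a joint): how far the catch on the cassette's -x side is pressed in: 0 m out (locked), 0.006 m fully in; sprung, 1.2 N at first and 3.6 N when fully in; free of the deck's edge beyond about 0.005
- catch_back (a joint): the same for the catch on the cassette's +x side
- panel: square carved wooden panel, 150 x 150 mm, 24 mm high at its frame, fixed; origin under its centre; leave it
- spare_sleeve: a second, slimmer abrasive sleeve (38 mm diameter, 75 mm tall) standing on the bench; leave it
- mallet: wooden carver's mallet lying on the bench, head 62 x 105 x 62 mm, origin under its handle's middle; leave it
- lock_ring: the sander's steel lock ring (32 mm diameter, 10 mm high), already off the spindle and lying on the corner of the sander's deck; leave it
- gouge: wood-handled carving gouge about 185 mm long lying on the carved panel, origin under its handle; leave it
- glue: white bottle, 56 mm diameter, 130 mm tall, standing at the back; leave it
- offcut: wooden offcut 60 x 110 x 30 mm at the back; leave it
- screwdriver: screwdriver lying on the bench; leave it
Mind the look-alikes: they are no part of the job. Leave any turquoise look-alike of the sleeve alone.

How it is judged:
By the outcome, as a careful person would: the job done as asked, in the order asked, and still so for the second after the job is handed in, while the arm keeps its last pose, push and grip.
It also fails if it takes over 54 s, if anything falls off the work surface, if the arm or the gripper's body presses on something with over 40 N, if the wrist force passes 120 N, or if a joint passes its speed limit or range.

## Robot

A 6-joint arm with a two-finger parallel gripper is mounted at the origin on the work surface. World frame = base frame: x ahead of the robot, y to its left, z up, the work surface at z = 0. Lengths are in m, angles in rad, forces in N, time in s.
With the tool pointing down it reaches from about 0.25 to 0.725 m from the base axis. Payload 9.7 kg.
Tool frame: the origin (TCP) lies on the mounting face of the last link; the fingertips stand 173 mm ahead of it and the grasp point (between the pads) lies 155 mm ahead of it (bot.grip_point_offset is the distance from the TCP to the grasp point, in m); z points along the fingers, y is the line along which they close (so a half turn about z gives the same grasp; the last joint's range is limited). The gripper opens to 85 mm and grips with 20 to 120 N. Pads are 22 mm wide; open, the fingers measure 114 mm over their backs; the gripper's body (76 mm by 85 mm) begins 54 mm behind the grasp point. The pads swing forward as they close: fully open they stand 13 mm farther back than shut.
Start: joints at [-1.243, 0.087, 0.176, 1.66, 0, 1.571], TCP at [0.177, -0.521, 0.405] pointing down, gripper open.
Joint ranges: [-3.13, 3.13], [-0.85, 1.81], [-1.15, 1.24], [-2.2, 2.28], [-1.44, 1.52], [-3.14, 3.14]. Speed limits (rad/s): [2.22, 2.22, 2.57, 3.14, 3.14, 3.14].

## Interface

Orientations are given as [roll, pitch, yaw] about the fixed x, y, z axes, in that order (R = Rz(yaw) Ry(pitch) Rx(roll)).
In Python, from plant import bot gives the robot as it stands.
- The arm moves only by the shell command python3 -m crank 'ROWS' [OPENING] [FORCE]. ROWS is JSON, a list that holds one entry, the list of rows, each a list of 6 numbers: the shift along the tool's x, y, z in cm, then the turn, a rotation vector about the tool's x, y, z in degrees. In form: [[[tx, ty, tz, wx, wy, wz], ...]]. A call has 1 to 5 rows; each row is the pose to reach, as a shift and turn from the pose commanded when the call began, along the tool's axes at that moment; what a row does not reach only later rows make up. A row lasts 1/12 s, in which the tool goes at most 41.7 mm and 7.16 degrees, less where a joint would pass 70% of its speed; a pose out of reach is approached as far as the arm can. A call with a gripper value outside its range is refused whole. OPENING is the opening, from 0 (shut) to 1 (fully open), set as the call begins (- or left out, the last holds). The fingers move at their own pace and stop on an object; FORCE is the grip in N (left out, the last holds). Time passes only in rows, so rows that repeat a pose let the fingers close. It gives the time, the measured TCP pose, the force, the opening and the grip force at its end, in the units of the state.
- bot.sense(): the state, without advancing time (a new reading comes with each control period).
- bot.get_image(name): name is "scene" or "side" or "wrist"; returns the picture (384x512x3 uint8, red, green, blue); there is no depth.
- bot.get_calibration(name): a dict with "intrinsics" (3x3 intrinsics, pixels), "xyz" and "attitude" of the camera in the world; the wrist camera has in their place "hand_eye" (4x4, takes a point from camera to tool coordinates, whose origin is the TCP and whose axes are the flange's). Camera axes: x right, y down, z forward; pixel columns grow to the right and rows downward; lengths in m; the calibration is good to about 2 mm. A picture is of the moment at which its call begins: read the wrist's pose just before it. get_calibration takes no time and is no camera call.
- bot.job_done(): hands the job in; it is judged then, once.
The state is a dict: "time_s": time; "joint_pos": joint angles; "joint_vel": joint speeds; "effort": joint torques, N m; "tool_pos": TCP position; "tcp_rot": TCP orientation; "contact_force": force on the tool from outside, world axes, zero at the start; "torque": the same for the moment, N m; "width": finger opening in m; "finger_force": force on a finger pad.
Only numpy, scipy, OpenCV 4.12 (cv2) and the standard library are available. Lean on these libraries where they do the work, as an engineer would, in place of code of your own. Each camera call takes 0.05 s, during which the arm holds its last target. There are 200 camera calls.

## Working session

There is one attempt and no reset: what is moved stays moved. The work goes in short steps, Python scripts to look and compute and a shell command to move; the robot and the scene stay as the last step left them, time stands still between calls to the robot, and variables do not carry over. Pictures are saved under pics/ and viewed, at most 10 in all, crops included, and the job is handed in when it is done.

```bash
ls; mkdir -p pics; python3 - <<'E'
from plant import bot
import cv2,numpy as np
np.set_printoptions(precision=4,suppress=True)
print(bot.sense())
ims=[]
for n in ("scene","side","wrist"):
    im=bot.get_image(n); cv2.imwrite(f"pics/{n}0.png",im[:,:,::-1]); print(n,bot.get_calibration(n)); ims.append(im)
a=np.zeros((384,1024,3),np.uint8)
print(bot.grip_point_offset)
E
```

```text
pics
{'time_s': 0.0, 'joint_pos': array([-1.243 ,  0.0875,  0.1751,  1.6598,  0.    ,  1.5708]), 'joint_vel': array([ 0.0004, -0.0007, -0.0007,  0.0014, -0.0006,  0.0014]), 'effort': array([ -0.0006, -52.0389,  46.4803,   0.0165,  -0.0001,  -0.    ]), 'tool_pos': array([ 0.1771, -0.5207,  0.404 ]), 'tcp_rot': array([-3.1402, -0.    ,  0.3278]), 'contact_force': array([ 0.3006, -0.375 ,  0.0642]), 'torque': array([-0.0019, -0.0432, -0.0694]), 'finger_force': 0.0, 'width': 0.08523759350156931}
scene {'intrinsics': array([[488.7332,   0.    , 252.1482],
       [  0.    , 488.7332, 189.8896],
       [  0.    ,   0.    ,   1.    ]]), 'xyz': array([ 1.0705, -0.7521,  1.0365]), 'attitude': array([-2.3691,  0.0086,  0.6192])}
side {'intrinsics': array([[354.2815,   0.    , 255.049 ],
       [  0.    , 354.2815, 194.278 ],
       [  0.    ,   0.    ,   1.    ]]), 'xyz': array([ 0.3395, -0.5231,  0.7582]), 'attitude': array([-2.433 , -0.0059, -0.3335])}
wrist {'intrinsics': array([[340.7296,   0.    , 250.2125],
       [  0.    , 340.7296, 186.2078],
       [  0.    ,   0.    ,   1.    ]]), 'hand_eye': array([[ 0.0002, -0.9527, -0.3039,  0.0773],
       [ 1.    ,  0.0003, -0.0001,  0.0002],
       [ 0.0002, -0.3039,  0.9527,  0.0314],
       [ 0.    ,  0.    ,  0.    ,  1.    ]])}
0.1547
```

```bash
python3 - <<'E'
import cv2,numpy as np
for n in("scene","side"):
    cv2.imwrite(f"pics/{n}0b.png",cv2.resize(cv2.imread(f"pics/{n}0.png"),(800,600),interpolation=cv2.INTER_CUBIC))
E
```

```text
(no output)
```

View pics/scene0b.png

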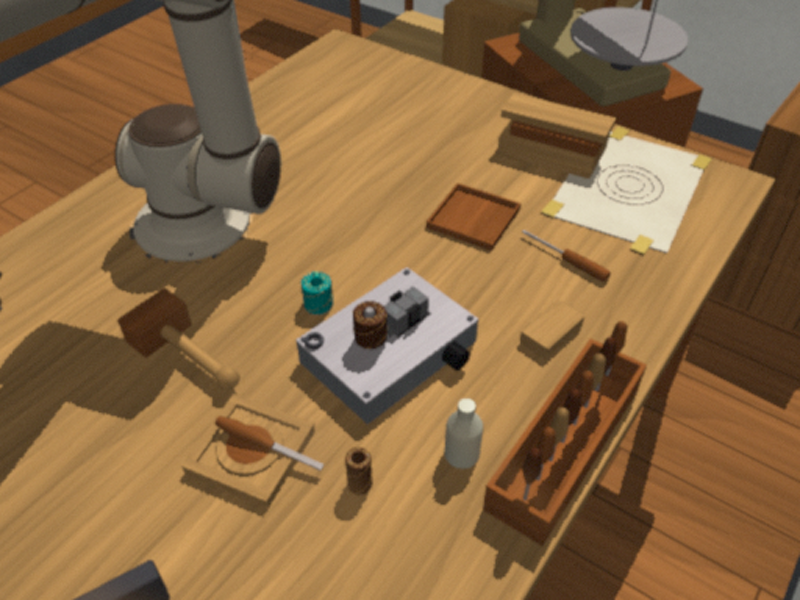

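View pics/side0b.png

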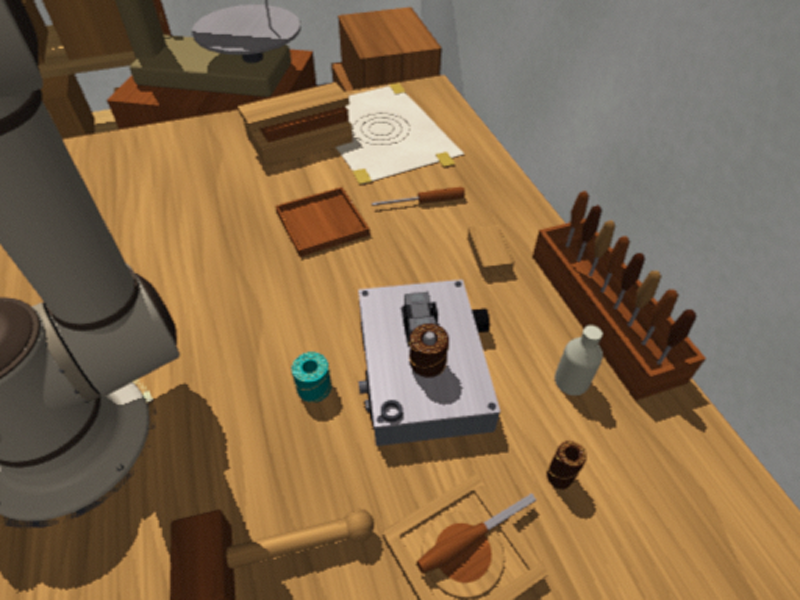

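The scene view (800-px scale) shows the brown sleeve on the spindle at (369,325), with the cassette beside it at (405,310). The empty tray is at (474,216), and the carved panel with the gouge is at (250,450). There are three candidates for the sleeve: turquoise (317,292), the brown one on the spindle, and the slim spare (358,470). Only the brown one on the spindle fits. In the side view, the sleeve is at (430,350), the cassette at (420,312), the tray at (323,221) and the turquoise one at (311,376).

```bash
cat > h.py <<'E'
from plant import bot
import cv2,numpy as np
from scipy.spatial.transform import Rotation as R
np.set_printoptions(precision=4,suppress=True)
def P(n,s=None):
    c=bot.get_calibration(n); K=c["intrinsics"]
    if "hand_eye" in c:
        T=np.eye(4); T[:3,:3]=R.from_euler("xyz",s["tcp_rot"]).as_matrix(); T[:3,3]=s["tool_pos"]
        T=T@c["hand_eye"]
    else:
        T=np.eye(4); T[:3,:3]=R.from_euler("xyz",c["attitude"]).as_matrix(); T[:3,3]=c["xyz"]
    return K@np.linalg.inv(T)[:3]
def tri(P1,P2,a,b):
    X=cv2.triangulatePoints(P1,P2,np.float64(a).T,np.float64(b).T); return (X[:3]/X[3]).T
def proj(Pm,X):
    x=np.c_[np.atleast_2d(X),np.ones(len(np.atleast_2d(X)))]@Pm.T; return x[:,:2]/x[:,2:]
def onz(Pm,uv,z):  # intersect pixel rays with plane z
    H=np.c_[Pm[:,0],Pm[:,1],Pm[:,2]*z+Pm[:,3]]
    return cv2.perspectiveTransform(np.float64(uv).reshape(-1,1,2),np.linalg.inv(H)).reshape(-1,2)
E
python3 - <<'E'
from h import *
k=.64
a=np.array([[369,312],[407,272],[471,318],[366,396],[300,343],[408,270],[477,318],[368,404],[462,186],[520,205],[487,248],[427,222]])*k
b=np.array([[430,338],[365,294],[457,285],[491,406],[376,428],[360,290],[463,281],[497,417],[277,207],[340,189],[369,237],[305,254]])*k
Pa,Pb=P("scene"),P("side")
X=tri(Pa,Pb,a,b); print(X)
print(np.linalg.norm(proj(Pa,X)-a,axis=1),np.linalg.norm(proj(Pb,X)-b,axis=1))
D=onz(Pa,a[4:8],.06);E=onz(Pb,b[4:8],.06);print(D,E)
print(onz(Pa,a[8:],.018),onz(Pb,b[8:],.018),onz(Pa,a[8:],.018).mean(0),onz(Pb,b[8:],.018).mean(0))
for q in(D,E):
    d=q[1]-q[0]; e=q[2]-q[3]; print(q.mean(0),np.degrees(np.arctan2(*(d+e)[::-1]))-90,np.linalg.norm(d),np.linalg.norm(e))
E
```

```text
[[ 0.54   -0.0913  0.1325]
 [ 0.4935  0.0837  0.0582]
 [ 0.6498  0.0538  0.0568]
 [ 0.6019 -0.1851  0.0586]
 [ 0.437  -0.1557  0.0475]
 [ 0.4886  0.0951  0.0536]
 [ 0.6608  0.0548  0.0625]
 [ 0.6085 -0.1924  0.0467]
 [ 0.4013  0.4301 -0.0017]
 [ 0.5419  0.4368  0.0055]
 [ 0.5564  0.273   0.0084]
 [ 0.4233  0.255   0.0227]]
[0.2179 0.3883 0.4368 0.1861 0.4452 0.1605 0.5021 1.0463 0.1168 0.0641
 0.7767 1.1543] [0.4741 0.8058 0.8401 0.3858 1.0043 0.3323 0.9611 2.1472 0.2282 0.118
 1.4768 2.354 ]
[[ 0.4447 -0.1618]
 [ 0.4926  0.089 ]
 [ 0.6594  0.0587]
 [ 0.6145 -0.1971]] [[ 0.4349 -0.1645]
 [ 0.4874  0.0907]
 [ 0.6612  0.0535]
 [ 0.602  -0.2037]]
[[0.4137 0.4083]
 [0.5482 0.4227]
 [0.5602 0.2667]
 [0.4184 0.2649]] [[0.3997 0.4043]
 [0.5385 0.4202]
 [0.5528 0.2562]
 [0.4234 0.2499]] [0.4851 0.3407] [0.4786 0.3327]
[ 0.5528 -0.0528] -10.378495641656514 0.25539132984803187 0.25962842952738047
[ 0.5464 -0.056 ] -12.29960573319967 0.2605621170971435 0.26393204804652926
```

```bash
cat >> h.py <<'E'
def rel(p,yaw):
    s=bot.sense(); R0=R.from_euler("xyz",s["tcp_rot"]); R1=R.from_euler("xyz",[np.pi,0,np.radians(yaw)])
    print(s["time_s"],"rel",np.round(np.r_[R0.inv().apply(np.array(p)-s["tool_pos"])*100,np.degrees((R0.inv()*R1).as_rotvec())],2))
E
python3 -c "
from h import *
rel([.545,-.09,.40],79)"
```

```text
0.15 rel [ 48.7  -28.93   0.44  -0.05  -0.03 -60.22]
```

```bash
python3 -m crank '[[[48.7,-28.9,0.4,0,0,-60.2],[48.7,-28.9,0.4,0,0,-60.2],[48.7,-28.9,0.4,0,0,-60.2],[48.7,-28.9,0.4,0,0,-60.2],[48.7,-28.9,0.4,0,0,-60.2]]]' 1 20; python3 -c "
from h import *
rel([.545,-.09,.40],79)"
```

```text
time_s: 0.57
tool_pos: [0.3131, -0.3608, 0.403]
tcp_rot: [-3.142, -0.0, 0.958]
contact_force: [1.8, -0.3, 0.7]
width: 0.0851
finger_force: 0.0
0.5667 rel [ 35.48   3.41   0.31  -0.    -0.01 -24.09]
```

```bash
python3 -m crank '[[[35.5,3.4,0.3,0,0,-24.1],[35.5,3.4,0.3,0,0,-24.1],[35.5,3.4,0.3,0,0,-24.1],[35.5,3.4,0.3,0,0,-24.1],[35.5,3.4,0.3,0,0,-24.1]]]'; python3 -c "
from h import *
rel([.545,-.09,.40],79)"
```

```text
time_s: 0.98
tool_pos: [0.4497, -0.2029, 0.4014]
tcp_rot: [3.141, 0.0, 1.377]
contact_force: [0.5, -0.5, -0.4]
width: 0.0857
finger_force: 0.0
0.9833 rel [12.92  7.18  0.14  0.01  0.01 -0.12]
```

```bash
python3 -m crank '[[[12.9,7.2,0.1,0,0,0],[12.9,7.2,0.1,0,0,0],[12.9,7.2,0.1,0,0,0],[12.9,7.2,0.1,0,0,0],[12.9,7.2,0.1,0,0,0]]]'; python3 -c "
from h import *
s=bot.sense(); im=bot.get_image('wrist'); cv2.imwrite('pics/w1.png',cv2.resize(im[:,:,::-1],(800,600),interpolation=cv2.INTER_CUBIC))
np.save('w1P.npy',P('wrist',s)); print(s['tool_pos'],s['tcp_rot'])
print(proj(P('wrist',s),[[.541,-.093,.138],[.557,-.015,.088],[.549,-.054,.06]])/.64)"
```

```text
time_s: 1.4
tool_pos: [0.547, -0.0891, 0.3991]
tcp_rot: [-3.14, -0.001, 1.378]
contact_force: [0.2, -0.4, 0.5]
width: 0.0856
finger_force: 0.0
[ 0.547  -0.0891  0.3991] [-3.1403 -0.0008  1.3776]
[[381.293  310.3071]
 [383.7546 127.4027]
 [384.0803 199.3088]]
```

View pics/w1.png

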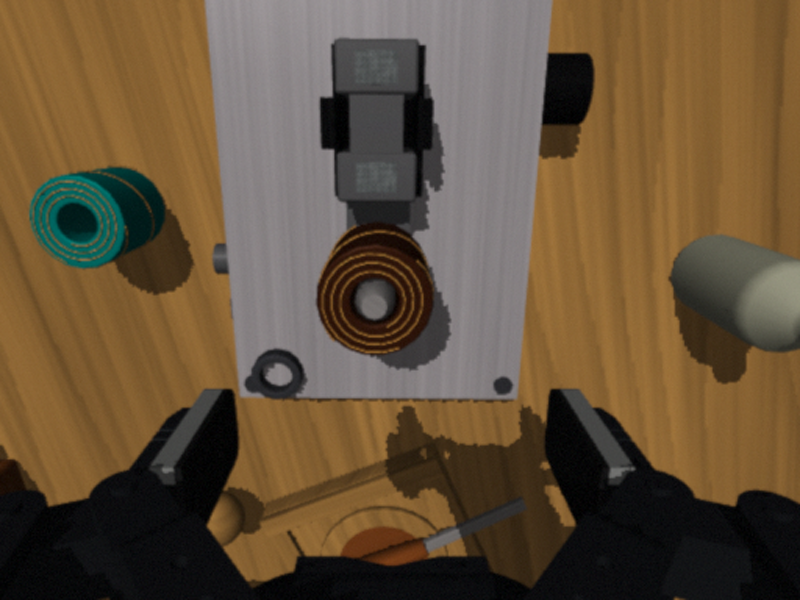

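The wrist view shows the brown sleeve's top centred at (376,297) with the spindle tip at (375,298). The catch pads span columns 320 to 433 at row 122. The deck edges are symmetric, so the yaw is right to about 1°. The turquoise look-alike at (90,215) stays untouched.

```bash
python3 - <<'E'
from h import *
k=.64; W=np.load('w1P.npy')
for n,uv in(("scene",(369,312)),("side",(430,338))):
    print(n,tri(P(n),W,[np.array(uv)*k],[np.array((375,298))*k]))
print("sleeve",onz(W,np.array([[376,297]])*k,.131),onz(W,np.array([[375,298]])*k,.138))
print("sleeve dia",np.linalg.norm(np.diff(onz(W,np.array([[318,297],[433,297]])*k,.131),axis=0)))
q=onz(W,np.array([[320,122],[433,122]])*k,.1);print("catch",q,q.mean(0),np.linalg.norm(q[1]-q[0]))
q=onz(W,np.array([[240,398],[517,398]])*k,.06);print("front edge",q,np.degrees(np.arctan2(*(q[1]-q[0])[::-1])))
q=onz(W,np.array([[334,40],[420,40],[336,200],[418,200]])*k,.098);print("cass top",q,np.degrees(np.arctan2(*(q[:2].mean(0)-q[2:].mean(0))))) 
e=onz(W,np.array([[207,0],[240,398],[552,0],[517,398]])*k,.06)
print([np.degrees(np.arctan2(*(e[i]-e[i+1]))) for i in(0,2)])
s=bot.sense();
E
```

```text
scene [[ 0.5386 -0.0891  0.1304]]
side [[ 0.5397 -0.0899  0.1293]]
sleeve [[ 0.5392 -0.0885]] [[ 0.5394 -0.0866]]
sleeve dia 0.05386604361072613
catch [[ 0.5277 -0.0066]
 [ 0.5808 -0.017 ]] [ 0.5543 -0.0118] 0.05417518419673317
front edge [[ 0.4323 -0.1618]
 [ 0.6085 -0.1961]] -11.0149207180982
cass top [[ 0.5421  0.0274]
 [ 0.5812  0.0197]
 [ 0.5267 -0.0446]
 [ 0.5673 -0.0526]] 11.510966599676127
[np.float64(11.741373456863627), np.float64(11.439408788075031)]
```

```bash
python3 -c "
from h import *
rel([.539,-.088,.267],78.8)"
```

```text
1.45 rel [ 0.13 -0.7  13.24 -0.1  -0.    0.09]
```

```bash
python3 -m crank '[[[0.1,-0.7,4,0,0,0],[0.1,-0.7,8,0,0,0],[0.1,-0.7,11.5,0,0,0],[0.1,-0.7,13.2,0,0,0],[0.1,-0.7,13.2,0,0,0]]]' && python3 -m crank '[[[0,0,0,0,0,0],[0,0,0,0,0,0],[0,0,0,0,0,0],[0,0,0,0,0,0],[0,0,0,0,0,0]]]' 0.55 40
```

```text
time_s: 1.87
tool_pos: [0.5362, -0.0908, 0.264]
tcp_rot: [-3.135, 0.0, 1.372]
contact_force: [-1.1, -0.1, -0.3]
width: 0.0855
finger_force: 0.0
time_s: 2.28
tool_pos: [0.5385, -0.0905, 0.271]
tcp_rot: [3.138, 0.0, 1.373]
contact_force: [-0.9, -1.5, 7.5]
width: 0.0552
finger_force: 42.4
```

```bash
python3 -m crank '[[[0,0,-0.5,0,0,0],[0,0,-1.5,0,0,0],[0,0,-3,0,0,0],[0,0,-4.5,0,0,0],[0,0,-4.5,0,0,0]]]'
```

```text
time_s: 2.7
tool_pos: [0.5386, -0.0902, 0.3174]
tcp_rot: [3.137, -0.0, 1.373]
contact_force: [1.1, -0.2, -0.6]
width: 0.0551
finger_force: 42.6
```

```bash
python3 -m crank '[[[0,0,-3,0,0,0],[0,0,-5,0,0,0],[2,0,-5.5,0,0,0],[6,0,-5.5,0,0,0],[10,0,-5.5,0,0,0]]]'; python3 -c "
from h import *
rel([.482,.337,.36],78.8)"
```

```text
time_s: 3.12
tool_pos: [0.5578, 0.0082, 0.3692]
tcp_rot: [3.14, -0.0, 1.371]
contact_force: [0.3, 0.4, -1.4]
width: 0.0552
finger_force: 43.3
3.1167 rel [ 30.72 -13.97   0.91   0.08  -0.02  -0.27]
```

```bash
python3 -m crank '[[[3.7,-1.7,0,0,0,0],[7.4,-3.4,0,0,0,0],[11,-5,0,0,0,0],[14.7,-6.7,0,0,0,0],[18,-8.2,0,0,0,0]]]'; python3 -c "
from h import *
s=bot.sense(); im=bot.get_image('wrist'); cv2.imwrite('pics/w2.png',im[:,:,::-1])
np.save('w2P.npy',P('wrist',s)); print(s['tool_pos'],s['tcp_rot'])
rel([.482,.337,.36],78.8)"
```

```text
time_s: 3.53
tool_pos: [0.5116, 0.2027, 0.3684]
tcp_rot: [-3.142, -0.0, 1.374]
contact_force: [1.1, -0.4, -1.9]
width: 0.0553
finger_force: 43.2
[0.5116 0.2027 0.3684] [-3.1415 -0.0003  1.3738]
3.5833 rel [12.19 -5.3   0.85 -0.07 -0.14  0.11]
```

View pics/w2.png

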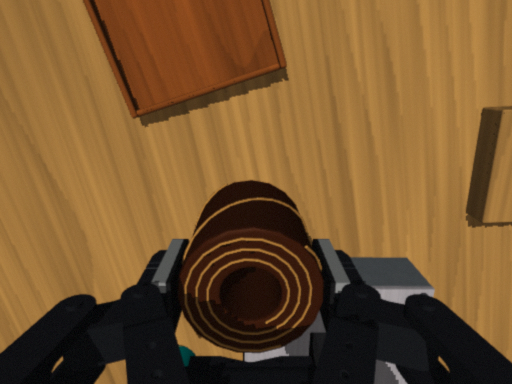

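The wrist view shows the sleeve held upright between the pads, and the near edge of the tray rim from (135,116) to (286,68).

```bash
python3 - <<'E'
from h import *
W=np.load('w2P.npy')
q=onz(W,[[135,116],[286,68]],.018); d=q[1]-q[0]; L=np.linalg.norm(d); u=d/L; n=np.array([-u[1],u[0]])
c=q.mean(0)+.075*n; print(q,L,c,np.degrees(np.arctan2(u[1],u[0])))
rel([c[0],c[1],.36],78.8)
E
```

```text
[[0.4156 0.2664]
 [0.559  0.2804]] 0.14409360553136216 [0.48   0.3481] 5.602511957255308
3.5833 rel [13.24 -5.7   0.86 -0.07 -0.14  0.11]
```

```bash
python3 -m crank '[[[3.7,-1.5,1,0,0,0],[7.4,-3.1,2,0,0,0],[11,-4.6,4,0,0,0],[12.8,-5.4,7,0,0,0],[12.8,-5.4,9,0,0,0]]]';python3 -m crank '[[[0,0,3,0,0,0],[0,0,5,0,0,0],[0,0,6,0,0,0],[0,0,6.5,0,0,0],[0,0,6.5,0,0,0]]]'
```

```text
time_s: 4.0
tool_pos: [0.4832, 0.3402, 0.2757]
tcp_rot: [-3.14, 0.0, 1.377]
contact_force: [-0.2, 0.4, -1.7]
width: 0.0552
finger_force: 43.2
time_s: 4.42
tool_pos: [0.4847, 0.3364, 0.213]
tcp_rot: [-3.141, 0.001, 1.373]
contact_force: [-1.1, -0.9, -0.7]
width: 0.0554
finger_force: 43.2
```

Lower gently until it touches.

```bash
python3 -m crank '[[[0,0,0.3,0,0,0],[0,0,0.6,0,0,0],[0,0,0.6,0,0,0]]]';python3 -m crank '[[[0,0,0.2,0,0,0],[0,0,0.3,0,0,0],[0,0,0.3,0,0,0]]]'
```

```text
time_s: 4.67
tool_pos: [0.4849, 0.3366, 0.208]
tcp_rot: [3.141, -0.001, 1.373]
contact_force: [0.0, -0.7, -1.5]
width: 0.0552
finger_force: 43.2
time_s: 4.92
tool_pos: [0.4849, 0.3368, 0.2061]
tcp_rot: [3.14, -0.002, 1.373]
contact_force: [-2.1, -1.5, 7.3]
width: 0.0555
finger_force: 43.8
```

Contact (about 8 N, small). I'll release it, retreat straight up and then look.

```bash
python3 -m crank '[[[0,0,-0.1,0,0,0],[0,0,-0.1,0,0,0],[0,0,-0.1,0,0,0],[0,0,-0.1,0,0,0],[0,0,-0.1,0,0,0]]]' 1;python3 -m crank '[[[0,0,-2,0,0,0],[0,0,-5,0,0,0],[0,0,-9,0,0,0],[0,0,-13,0,0,0],[-2,0,-16,0,0,0]]]'; python3 -c "
from h import *
s=bot.sense(); im=bot.get_image('wrist'); im2=bot.get_image('side')
cv2.imwrite('pics/w3.png',np.hstack([im,im2[60:,:][:324]][:1] if 0 else [cv2.resize(im,(400,300)),cv2.resize(im2[60:260,120:387],(400,300))])[:,:,::-1])
rel([.5415,-.05,.33],78.8)"
```

```text
time_s: 5.33
tool_pos: [0.4847, 0.3366, 0.2053]
tcp_rot: [-3.141, 0.0, 1.373]
contact_force: [0.2, -0.5, -0.3]
width: 0.0855
finger_force: 0.0
time_s: 5.75
tool_pos: [0.4808, 0.3185, 0.3681]
tcp_rot: [3.14, -0.002, 1.375]
contact_force: [2.4, 0.0, -0.3]
width: 0.0852
finger_force: 0.0
5.85 rel [-34.71  13.12   4.07   0.35  -0.32  -0.15]
```

View pics/w3.png

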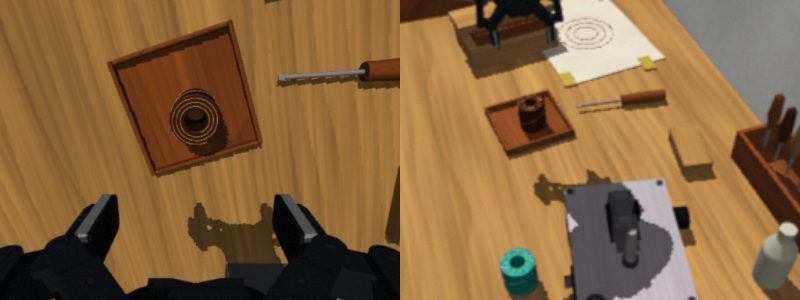

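The wrist view shows the sleeve standing upright in the tray at (195,118), and the side view agrees at (530,112). Next is the cassette.

```bash
python3 -m crank '[[[-3.9,1.4,0,0,0,0],[-7.7,2.9,0,0,0,0],[-11.6,4.3,0,0,0,0],[-15.4,5.8,0,0,0,0],[-19.3,7.2,0,0,0,0]]]' >/dev/null; python3 -c "
from h import *
rel([.542,-.075,.34],78.8)"
```

```text
6.2667 rel [-17.78   6.46   2.48  -0.02   0.01  -0.08]
```

```bash
python3 -m crank '[[[-3.9,1.4,0.5,0,0,0],[-7.7,2.8,1,0,0,0],[-11.6,4.2,1.5,0,0,0],[-15.4,5.6,2,0,0,0],[-17.8,6.5,2.5,0,0,0]]]' >/dev/null; python3 -m crank '[[[0,0,0,0,0,0],[0,0,0,0,0,0]]]'; python3 -c "
from h import *
s=bot.sense(); im=bot.get_image('wrist'); cv2.imwrite('pics/w4.png',cv2.resize(im[:,:,::-1],(800,600),interpolation=cv2.INTER_CUBIC))
np.save('w4P.npy',P('wrist',s)); print(s['tool_pos'],s['tcp_rot'])"
```

```text
time_s: 6.85
tool_pos: [0.5423, -0.075, 0.3392]
tcp_rot: [-3.14, 0.0, 1.371]
contact_force: [0.6, 1.3, 0.1]
width: 0.0852
finger_force: 0.0
[ 0.5423 -0.075   0.3392] [-3.1398  0.      1.3705]
```

View pics/w4.png

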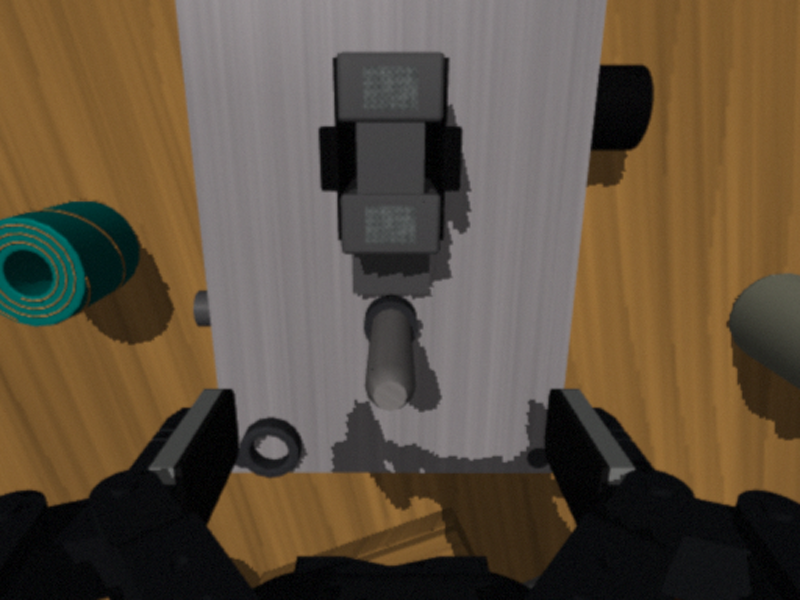

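The cassette is square to the view. The catches' outer faces are at columns 320 and 461, rows 126 to 190, and the bare spindle tip is at (391,390).

```bash
python3 - <<'E'
from h import *
k=.64;V=np.load('w4P.npy');W=np.load('w1P.npy')
f=lambda a:np.array(a)*k
print(tri(W,V,f([[320,122],[433,122],[334,40],[420,40],[336,200],[418,200]]),f([[320,158],[461,158],[336,52],[448,52],[341,252],[442,252]])))
q=onz(V,f([[320,158],[461,158]]),.1);print("catch",q,q.mean(0),np.linalg.norm(q[1]-q[0]))
q=onz(V,f([[336,52],[448,52],[341,252],[442,252]]),.098);print("cass",q,q.mean(0))
print("spindle",onz(V,f([[391,390]]),.138), onz(V,f([[391,322]]),.071))
q=onz(V,f([[178,0],[220,472],[607,0],[565,472]]),.06);print([np.degrees(np.arctan2(*(q[i]-q[i+1]))) for i in(0,2)])
rel([.5555,-.0125,.33],78.8)
E
```

```text
[[ 0.5279 -0.0067  0.1008]
 [ 0.5805 -0.0171  0.1008]
 [ 0.5387  0.0346  0.0495]
 [ 0.5811  0.0195  0.1028]
 [ 0.5265 -0.045   0.095 ]
 [ 0.5672 -0.0527  0.097 ]]
catch [[ 0.5279 -0.0067]
 [ 0.5803 -0.0173]] [ 0.5541 -0.012 ] 0.05350425552415235
cass [[ 0.5421  0.0283]
 [ 0.5819  0.0202]
 [ 0.5271 -0.0444]
 [ 0.5671 -0.0525]] [ 0.5546 -0.0121]
spindle [[ 0.5389 -0.0884]] [[ 0.5388 -0.0882]]
[np.float64(12.720044762464456), np.float64(10.101728716187678)]
6.9 rel [ 6.29  0.08  0.97 -0.07 -0.01 -0.19]
```

```bash
python3 -m crank '[[[3,0,0,0,0,0],[6,-0.1,0,0,0,0],[6.3,-0.1,3,0,0,0],[6.3,-0.1,6,0,0,0],[6.3,-0.1,6,0,0,0]]]'; python3 -c "
from h import *
rel([.5541,-.012,.238],78.6)"
```

```text
time_s: 7.32
tool_pos: [0.5524, -0.0096, 0.275]
tcp_rot: [-3.134, 0.001, 1.376]
contact_force: [-1.1, 0.1, -0.8]
width: 0.0851
finger_force: 0.0
7.3167 rel [-0.19  0.24  3.7  -0.43  0.07  0.26]
```

```bash
python3 -m crank '[[[0,0,1.5,0,0,0],[0,0,3,0,0,0],[0,0,4,0,0,0],[0,0,4,0,0,0],[0,0,4,0,0,0]]]'; python3 -c "
from h import *
rel([.5541,-.012,.238],78.6)"
```

```text
time_s: 7.73
tool_pos: [0.5537, -0.0114, 0.2412]
tcp_rot: [-3.142, -0.0, 1.374]
contact_force: [0.9, -0.8, 1.2]
width: 0.0857
finger_force: 0.0
7.7333 rel [-0.05  0.05  0.32 -0.01 -0.    0.11]
```

```bash
python3 -m crank '[[[-0.1,0,0.2,0,0,0],[-0.1,0,0.3,0,0,0],[-0.1,0,0.3,0,0,0]]]' 0.3 50;  python3 -m crank '[[[0,0,0,0,0,0],[0,0,0,0,0,0],[0,0,0,0,0,0],[0,0,0,0,0,0],[0,0,0,0,0,0]]]'
```

```text
time_s: 7.98
tool_pos: [0.5537, -0.0128, 0.2381]
tcp_rot: [3.141, -0.0, 1.373]
contact_force: [0.5, 0.8, 1.3]
width: 0.0513
finger_force: 1.8
time_s: 8.4
tool_pos: [0.5539, -0.0128, 0.2397]
tcp_rot: [3.138, -0.0, 1.373]
contact_force: [-2.4, -0.2, 11.6]
width: 0.0359
finger_force: 51.8
```

Width is 36 mm where 42 was expected, so I'll look before lifting.

```bash
python3 -c "
from h import *
w=bot.get_image('wrist'); a=bot.get_image('side'); b=bot.get_image('scene')
f=lambda im,c,r,s=60:cv2.resize(im[r-s:r+s,c-s:c+s],(400,400),interpolation=cv2.INTER_CUBIC)
cv2.imwrite('pics/g1.png',np.hstack([cv2.resize(w[120:384,118:382],(400,400)),f(b,262,190,40)])[:,:,::-1])
np.save('side1.npy',a)"
```

```text
(no output)
```

View pics/g1.png

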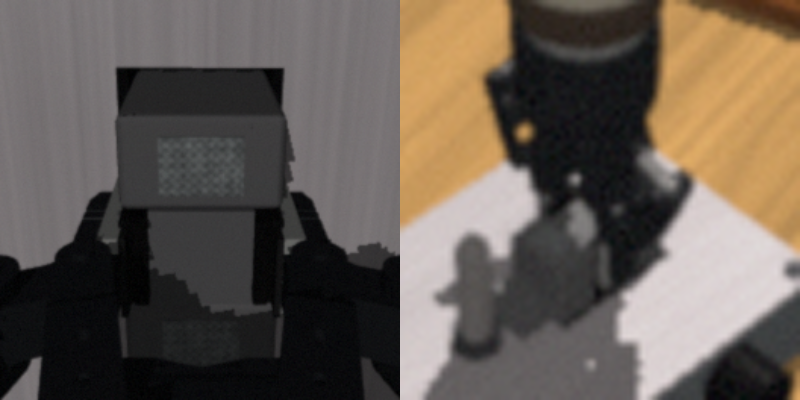

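The fingers sit on both catches, pressed about flush with the body. I'll lift gently and watch the force and height.

```bash
python3 -m crank '[[[0,0,-0.3,0,0,0],[0,0,-0.6,0,0,0],[0,0,-1,0,0,0],[0,0,-1,0,0,0]]]'; python3 -m crank '[[[0,0,-0.5,0,0,0],[0,0,-1,0,0,0],[0,0,-1.5,0,0,0],[0,0,-2,0,0,0],[0,0,-2,0,0,0]]]'
```

```text
time_s: 8.88
tool_pos: [0.5536, -0.0127, 0.2481]
tcp_rot: [3.141, -0.0, 1.373]
contact_force: [0.9, -0.0, -2.7]
width: 0.0352
finger_force: 50.5
time_s: 9.3
tool_pos: [0.5538, -0.0127, 0.2689]
tcp_rot: [3.14, -0.0, 1.373]
contact_force: [0.1, -0.6, -2.3]
width: 0.0357
finger_force: 50.5
```

```bash
python3 -m crank '[[[0,0,-2,0,0,0],[0,0,-4.5,0,0,0],[0,0,-7,0,0,0],[0,0,-9.5,0,0,0],[0,0,-11.5,0,0,0]]]' >/dev/null; python3 -m crank '[[[0,0,-1,0,0,0],[0,0,-1.5,0,0,0],[0,0,-1.5,0,0,0],[0,0,-1.5,0,0,0],[0,0,-1.5,0,0,0]]]'; python3 -c "
from h import *
w=bot.get_image('wrist'); a=bot.get_image('side'); b=bot.get_image('scene')
cv2.imwrite('pics/g2.png',np.vstack([np.hstack([cv2.resize(w,(400,300)),cv2.resize(b[60:300,110:430],(400,300))]),np.hstack([cv2.resize(a,(400,300)),cv2.resize(a[110:260,200:400],(400,300))])])[:,:,::-1])"
```

```text
time_s: 10.13
tool_pos: [0.5535, -0.0127, 0.3959]
tcp_rot: [-3.139, 0.0, 1.373]
contact_force: [0.1, 0.3, -3.0]
width: 0.0355
finger_force: 50.8
```

View pics/g2.png

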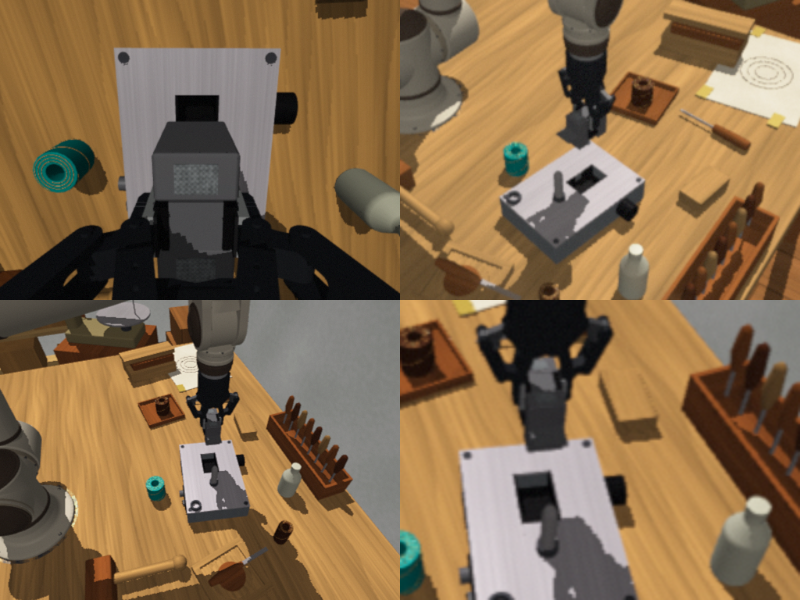

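The cassette is out of the well and held level by the pinched catches, with its underside about 127 mm above the deck. The sleeve still stands upright in the tray.

```bash
python3 -c "
from h import *
print(bot.job_done())"
```

```text
the job is handed in; nothing more can be done
None
```

The job is handed in, with no verdict returned: the sleeve stands upright in the wooden tray, released, and the cassette is out of the sander, held level by its pinched catches about 127 mm above the deck, at about 10 s of the 54 s allowed; the fingers read 36 mm there rather than the 42 mm given.

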